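# Slide the stop carriage onto the trimming jig's dovetail and clamp it

### The job

Slide the loose stop carriage onto the dovetail rail of the trimming jig from its open end, push it fully home against the end stop, and only then turn its inclined clamp knob clockwise until it is tight. Let go, and leave the tub, the cutters and the sanding block where they are.

Things in the scene. Friction and masses are not known exactly. Their poses are not given: they have to be found in the camera images.
- rail: Trimming jig fixed to the table: grey base plate 66 x 144 x 14 mm, on it a steel dovetail rail along y, and a dark stop block across its +y end (60 mm wide, 18 mm thick, its top 42 mm above the table). Origin on the table under the middle of the dovetail; +y points from the open end to the stop (away from the robot and to its left), z up.
- rail_entry (a point): Middle of the dovetail's open end (rail y = -65 mm), 30 mm above the table, in the rail's axes. The dovetail is 40 mm wide at its top, 30 mm above the table, and 21.5 mm at the base plate's top, 14 mm above the table (flanks undercut 30 degrees). Its open end tapers over 17 mm: the tip's top is 28 mm wide and 24.5 mm above the table.
- rail_stop (a point): Where the middle of the dovetail's top (30 mm above the table) meets the stop face, in the rail's axes; rail y = +65 mm, 130 mm along +y from rail_entry. When the carriage is home its carriage_grip point lies 32 mm short of this face, over the rail's middle line, 68 mm above the table.
- carriage_grip (a point): Centre of the upright fence plate by which the loose aluminium stop carriage (about 0.3 kg) is gripped: 16 mm thick in y, 44 mm wide in x, standing from 26 to 78 mm above the carriage's underside; this point is 52 mm above the underside. Carriage axes: y along its slot, +y the end that goes first onto the rail and meets the stop, -x the knob's side, z up.
- carriage_bottom (a point): Middle of the carriage's underside, same axes. Its block is 72 (x) x 64 (y) x 26 mm high, with a dovetail slot along y through the underside: 14 mm deep, 43 mm wide at its roof, 26.8 mm at its mouth (1.5 mm play each side on the rail), flared 3 mm a side over the first 9 mm at +y. It starts on the table, +y roughly along the rail's. On the rail it lies 16 mm above the table.
- knob_grip (a point): Centre of the bar of the black clamp knob. z is the knob's axis, pointing outwards: it leans 30 degrees from vertical to carriage -x (on the rail: to the robot and its left). The bar is 44 mm long in x, 12 mm thick in y, 26 mm high in z and turns with the knob, on a 10 mm stem (14 mm free below the bar). It lies 51.5 mm to carriage -x of carriage_grip and 3 mm lower; at knob value 0.72 x stands square to the slot.
- clamp_knob (a joint): Turn of the clamp knob, rad, growing clockwise as seen by one looking at it from outside; stays where it is left. 0 loose, hard stop at 1.45; starts at 0 to 0.2. It drives a brass jaw 3.5 mm a rad out of the knob-side cheek; the jaw grips the rail from about 1.0, and from 1.15 on the carriage is tight. Turning takes about 0.1 N m, up to 0.2 at the end.
- wax_tub: Bystander: white lidded tub, 66 mm across, 62 mm high; origin under its middle.
- flush_cutter: Bystander: small black-handled cutters lying flat, 42 x 123 x 10 mm; origin under its middle.
- sand_block: Bystander: cork sanding block, 47 x 85 x 26 mm; origin under its middle.
There are look-alikes about, which are no part of the job. What is shaped like the part that bears carriage_grip but purple is not meant.

How it is judged (in metres and radians):
On the way:
1. the carriage sits on the rail, fully home against the end stop, with its clamp knob still loose (y of carriage_grip in the frame of rail between 0.03 and 0.0365 m and x of carriage_grip in the frame of rail between -0.004 and 0.004 m and z of carriage_grip in the frame of rail between 0.064 and 0.072 m and angle between the y axis of carriage_grip and the y axis of rail, either way round below 0.08 rad and angle between carriage_grip's own z axis and vertical below 0.08 rad and value of joint clamp_knob below 0.6 rad), for 0.2 s.
At the end, for the whole second after the job is handed in: The carriage sits level on the dovetail (within 4 mm of the rail's middle line and of its resting height, within 0.08 rad) and against the stop to within 3 mm, and its clamp knob stands at 1.15 rad or more, at rest (y of carriage_grip in the frame of rail between 0.03 and 0.0365 m and x of carriage_grip in the frame of rail between -0.004 and 0.004 m and z of carriage_grip in the frame of rail between 0.064 and 0.072 m and angle between the y axis of carriage_grip and the y axis of rail, either way round below 0.08 rad and angle between carriage_grip's own z axis and vertical below 0.08 rad and value of joint clamp_knob above 1.15 rad and velocity of joint clamp_knob between -0.1 and 0.1 rad/s); the robot touches nothing.
It fails at once if more than 30 mm of movement of the tub (distance of wax_tub from where it was at the start of the episode above 0.03 m).
It fails at once if more than 30 mm of movement of the cutters (distance of flush_cutter from where it was at the start of the episode above 0.03 m).
It fails at once if more than 30 mm of movement of the sanding block (distance of sand_block from where it was at the start of the episode above 0.03 m).
It also fails if it takes over 54 s, if anything falls off the work surface, if the arm or the gripper's body presses on something with over 40 N, if the wrist force passes 120 N, or if a joint passes its speed limit or range.

### The arm

A 6-joint arm with a two-finger parallel gripper is mounted at the origin on the work surface; the furniture and walls round the work are solid. World frame = base frame: x ahead of the robot, y to its left, z up, the work surface at z = 0. Lengths are in mm, angles in degrees, forces in N, time in s.
With the tool pointing down it reaches from about 350 to 850 mm from the base axis. Payload 8.1 kg.
Tool frame: the origin (TCP) lies where the fingers leave the gripper's body, on its centre line; the fingertips stand 73 mm ahead of it and the grasp point (between the pads) lies 54 mm ahead of it; z points along the fingers, y is the line along which they close (so a half turn about z gives the same grasp; the last joint's range is limited). The gripper opens to 85 mm and grips with 20 to 120 N. Pads are 22 mm wide; open, the fingers measure 114 mm over their backs; the gripper's body (76 mm by 85 mm) begins 54 mm behind the grasp point. The pads swing forward as they close: fully open they stand 13 mm farther back than shut.
Start: joints at [63.461, 7.471, 85.268, -0, 87.261, -4.893], TCP at [221.305, 557.701, 303.892] pointing down, gripper open.
Joint ranges: [-169.43, 169.43], [-51.17, 129.36], [1.28, 143.12], [-76.62, 256.62], [0, 156.53], [-152.29, 152.29]. Speed limits (degrees/s): [136.94, 136.94, 159.86, 180, 180, 180].

### API

Orientations are given as [roll, pitch, yaw] about the fixed x, y, z axes, in that order (R = Rz(yaw) Ry(pitch) Rx(roll)).
In Python, from bench import sense, optics, r gives the robot as it stands.
- The arm moves only by the tool servo_tool, never from a script. Its argument "plan" is a list that holds one entry, the list of rows, each a list of 5 numbers: the shift along the world's x, y, z in m, then the turn about the world's z in degrees, then the finger opening in m, from 0 to 0.0854. A call has 1 to 10 rows; each row shifts and turns the commanded pose from where the row before left it; what a row does not reach is not made up. A row lasts 1/10 s, in which the tool goes at most 50 mm and 8.59 degrees, less where a joint would pass 70% of its speed; a pose out of reach is approached as far as the arm can. A call is refused whole if a number of a shift passes 0.05 or a number of a turn 8.59, either way. A call with a gripper value outside its range is refused whole. The fingers move at their own pace and stop on an object; "force" is the grip in N (left out, the last holds). Time passes only in rows, so rows that do not move let the fingers close. It gives the time, the measured TCP pose, the force, the opening and the grip force at its end, in the units of the state.
- sense(): the state, without advancing time (a new reading comes with each control period).
- optics.snapshot(name): name is "scene" or "top"; returns a dict with "frame" (420x560x3 uint8, blue, green, red), "fx", "fy", "cx", "cy" (pixels), "cam_to_world" (4x4, takes a point from camera to world coordinates). Camera axes: x right, y down, z forward; pixel columns grow to the right and rows downward; lengths in mm; the calibration is good to about 2 mm. A picture is of the moment at which its call begins. There is no depth.
- r.hand_in(): hands the job in; it is judged then, once.
The state is a dict: "time": time; "joint_pos": joint angles; "qd": joint speeds; "joint_efforts": joint torques, N m; "tool_pos": TCP position; "tcp_rot": TCP orientation; "ft_force": force on the tool from outside, world axes, zero at the start; "wrist_torque": the same for the moment, N m; "finger_gap": finger opening in mm; "grip_force": force on a finger pad.
Only numpy, scipy, OpenCV 4.12 (cv2) and the standard library are available. Lean on these libraries where they do the work, as an engineer would, in place of code of your own. Each camera call takes 0.05 s, during which the arm holds its last target. There are 200 camera calls.

## Working session

There is one attempt and no reset: what is moved stays moved. The work goes in short steps, Python scripts to look and compute and a tool call to move; the robot and the scene stay as the last step left them, time stands still between calls to the robot, and variables do not carry over. Pictures are saved under pics/ and viewed, at most 10 in all, crops included, and the job is handed in when it is done.

Besides the shell and the picture viewer there is one more tool, called as name(argument=value, ...), one argument or row to a line, values as JSON. servo_tool: Moves the arm, as the interface text tells. Its arguments: {"type":"object","properties":{"plan":{"type":"array"},"force":{"type":"number"}},"required":["plan"]}

```bash
mkdir -p pics; ls
python3 - <<'E'
from bench import sense, optics, r
import cv2
print(sense())
for n in ("scene","top"):
    s=optics.snapshot(n); cv2.imwrite(f"pics/{n}0.png",s["frame"])
    print(n,s["fx"],s["fy"],s["cx"],s["cy"],s["cam_to_world"])
E
```

```text
pics
{'time': 0.0, 'joint_pos': array([ 6.34598130e+01,  7.51634601e+00,  8.53303217e+01,  1.80192406e-04,
        8.72587223e+01, -4.89300380e+00]), 'qd': array([ 0.06359327,  0.09661928,  0.0626336 ,  0.07433778,  0.00488499,
       -0.09832175]), 'joint_efforts': array([-3.25373803e-04, -5.69391775e+01, -5.00553989e+01, -3.15218795e-04,
        1.47455628e-02,  1.25899948e-05]), 'tool_pos': array([221.12896464, 557.32635215, 302.82138392]), 'tcp_rot': array([-1.79895009e+02, -9.16857680e-03,  1.58352800e+02]), 'ft_force': array([-0.07609993,  0.34104249,  0.58319693]), 'wrist_torque': array([-0.00649785,  0.02826925,  0.00580496]), 'grip_force': 0.0, 'finger_gap': 85.465285322011}
scene 517.2001958865641 517.2001958865641 275.649939133016 201.66873659447052 [[ 8.81714818e-01 -2.35194595e-01  4.08977362e-01 -7.47565284e+00]
 [-4.71759644e-01 -4.30950768e-01  7.69236163e-01 -9.58080913e+02]
 [-4.67107956e-03 -8.71185937e-01 -4.90930997e-01  6.39931298e+02]
 [ 0.00000000e+00  0.00000000e+00  0.00000000e+00  1.00000000e+00]]
top 392.73893007072303 392.73893007072303 278.9667858111516 208.9538971871485 [[ 5.41018726e-03 -9.82099842e-01  1.88283377e-01  3.13639169e+02]
 [-9.99705864e-01 -8.60521798e-04  2.42372836e-02 -6.68447136e+01]
 [-2.36414104e-02 -1.88359124e-01 -9.81815626e-01  9.95871971e+02]
 [ 0.00000000e+00  0.00000000e+00  0.00000000e+00  1.00000000e+00]]
```

View pics/scene0.png

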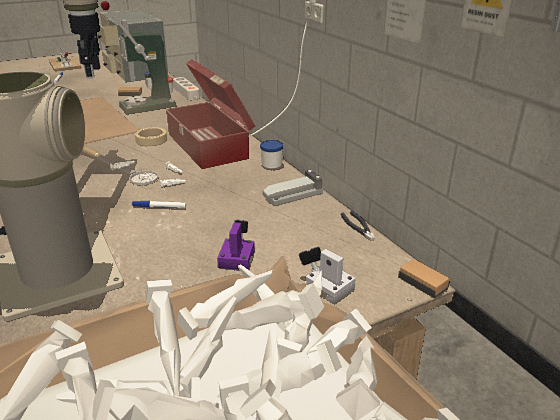

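View pics/top0.png

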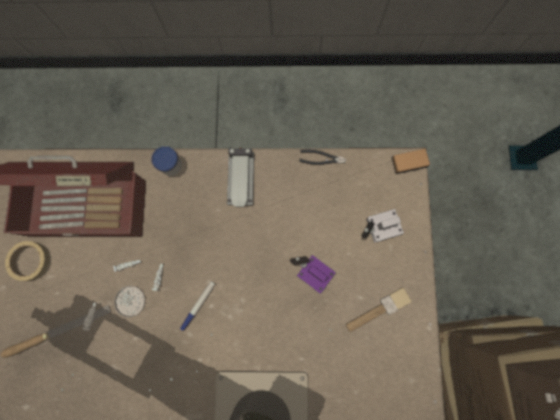

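The top view shows the rail near (240,178), the aluminium carriage near (385,225) and the purple decoy near (317,274). The scene view shows the rail near (293,188) and the carriage near (328,275). I'll zoom in next.

Run:
```python
import cv2,numpy as np
s=cv2.imread("pics/scene0.png");t=cv2.imread("pics/top0.png")
def c(im,u,v):
    o=cv2.resize(im[v:v+60,u:u+80],None,fx=5,fy=5,interpolation=cv2.INTER_CUBIC)
    for k in range(0,80,10):
        cv2.putText(o,str(u+k),(k*5,8),0,.3,(0,255,255),1); cv2.line(o,(k*5,10),(k*5,14),(0,255,255),1)
    for k in range(0,60,10):
        cv2.putText(o,str(v+k),(0,k*5+4),0,.3,(0,255,255),1)
    return o
cv2.imwrite("pics/z1.png",np.vstack([np.hstack([c(t,200,150),c(t,345,195)]),np.hstack([c(s,253,162),c(s,290,243)])]))
```

```text
(no output)
```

View pics/z1.png

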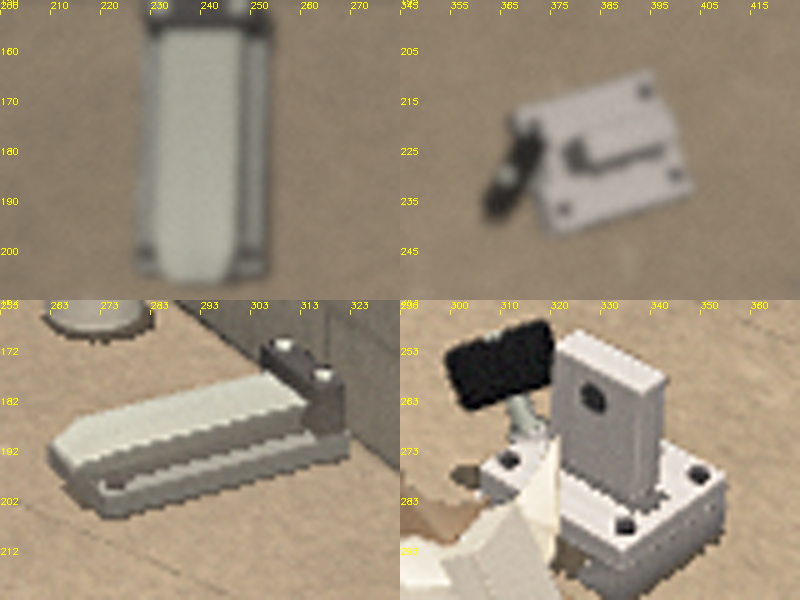

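The crops show the rail's dovetail and base in both views. They also show the carriage block's corners, the fence's top corners and the knob bar on its left side. I'll fit poses from these picks and overlay them.

```bash
cat > fit.py <<'E'
import numpy as np
from scipy.optimize import least_squares
from scipy.spatial.transform import Rotation as R
class Cam:
    def __init__(s,d):
        s.K=[d[k] for k in("fx","fy","cx","cy")];s.T=np.linalg.inv(d["cam_to_world"])
    def __call__(s,P):
        p=np.asarray(P)@s.T[:3,:3].T+s.T[:3,3];f=s.K
        return np.c_[f[0]*p[:,0]/p[:,2]+f[2],f[1]*p[:,1]/p[:,2]+f[3]]
def place(q,P):
    P=np.asarray(P,float);c,s=np.cos(q[2]),np.sin(q[2])
    z=q[3] if len(q)>3 else 0
    return P@np.array([[c,s,0],[-s,c,0],[0,0,1]])+[q[0],q[1],z]
def px(off,L): return (np.array(L,float)+.5)/5-.5+off
E
cat > f1.py <<'E'
from fit import *
from bench import optics
import cv2
S=optics.snapshot("scene");T=optics.snapshot("top");cs,ct=Cam(S),Cam(T)
def fit(q0,obs):
    f=lambda q:np.concatenate([(w*(c(place(q,m))-p)).ravel() for c,m,p,w in obs])
    s=least_squares(f,q0,loss="soft_l1")
    print(s.x[:2],np.degrees(s.x[2]))
    for c,m,p,w in obs: print(np.round(c(place(s.x,m))-p,1).tolist())
    return s.x
rail=fit([620,50,-1.5],[(ct,[[-33,-72,14],[33,-72,14],[-20,65,30],[20,65,30]],px([200,150],[[134,275],[268,275],[160,35],[242,35]]),1.4),
 (cs,[[20,65,30],[-20,65,30],[33,72,14],[33,-72,14],[-14,-65,24.5],[14,-65,24.5]],px([253,162],[[312,105],[265,72],[349,131],[105,208],[50,142],[75,163]]),1)])
car=fit([500,-300,-1.3],[(ct,[[-36,32,26],[36,32,26],[36,-32,26],[-36,-32,26]],px([345,195],[[115,113],[253,72],[293,188],[157,235]]),1.4),
 (cs,[[-22,-8,78],[-22,8,78],[22,8,78],[22,-8,78],[36,32,26],[36,-32,26],[-36,-32,26]],px([290,243],[[153,45],[175,31],[266,78],[244,90],[325,172],[220,253],[80,168]]),1)])
def box(x,y,z):
    P=[[a,b,c] for c in z for b in y for a in x]
    return P,[(0,1),(2,3),(4,5),(6,7),(0,2),(1,3),(4,6),(5,7),(0,4),(1,5),(2,6),(3,7)]
out=[]
for cam,im,offs in((ct,T,[(200,150),(345,195)]),(cs,S,[(253,162),(290,243)])):
    row=[]
    for (u,v),q,bs in((offs[0],rail,[box((-33,33),(-72,72),(0,14)),box((-20,20),(-48,65),(30,30)),box((-30,30),(65,83),(14,42))]),(offs[1],car,[box((-36,36),(-32,32),(0,26)),box((-22,22),(-8,8),(26,78))])):
        o=cv2.resize(im["frame"][v:v+60,u:u+80],None,fx=5,fy=5,interpolation=cv2.INTER_CUBIC)
        for P,E in bs:
            p=((cam(place(q,P))-[u,v]+.5)*5-.5).round().astype(int)
            for a,b in E: cv2.line(o,tuple(map(int,p[a])),tuple(map(int,p[b])),(0,0,255),1)
        row.append(o)
    out.append(np.hstack(row))
cv2.imwrite("pics/z2.png",np.vstack(out))
E
python3 f1.py
```

```text
[573.33170286  58.49511994] -89.10139409747093
[[0.5, 4.7], [-0.5, 4.4], [0.2, -0.7], [-0.8, -0.9]]
[[0.2, -0.6], [1.4, -0.0], [-2.3, 1.2], [-2.6, -0.7], [1.9, 0.3], [2.2, 0.7]]
[ 457.79975383 -306.26505305] -73.26848170860275
[[-0.5, 0.3], [-0.7, 0.4], [0.1, 1.6], [-0.5, 0.5]]
[[0.0, 0.1], [1.1, -0.5], [1.1, -0.4], [0.0, 0.8], [1.3, 0.8], [1.0, -0.1], [-0.1, -0.1]]
```

View pics/z2.png

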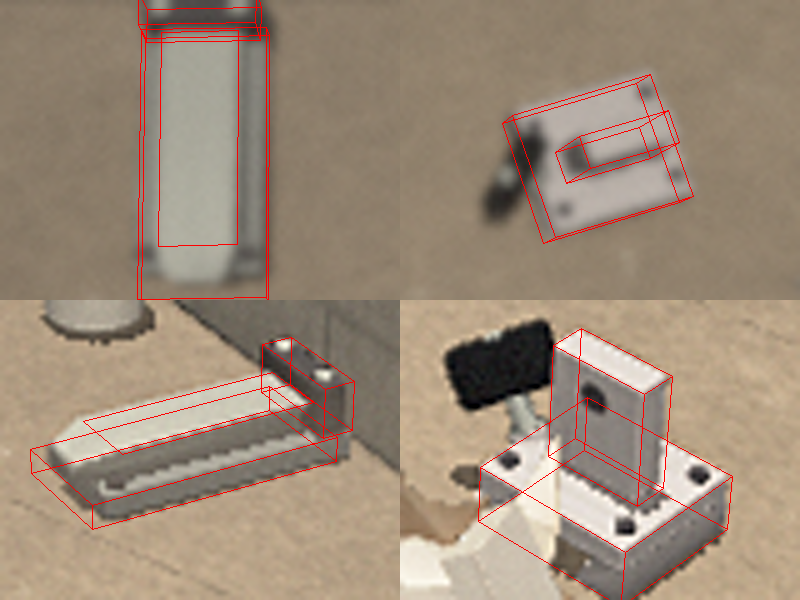

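The overlay fits the carriage well. On the rail the base plate overhangs: it really runs from y = -61 to 83, so I'll refit with that.

```bash
sed -i 's/\[-33,-72,14\],\[33,-72,14\],\[-20/[-33,-61,14],[33,-61,14],[-20/; s/\[33,72,14\],\[33,-72,14\],\[-14/[33,83,14],[33,-61,14],[-14/; s/(-72,72),(0,14)/(-61,83),(0,14)/' f1.py; sed -i 's/pics\/z2/pics\/z3/' f1.py
cat >> f1.py <<'E'
np.save("poses.npy",[rail,car])
print("car_grip",place(car,[[0,0,52]]),"entry",place(rail,[[0,-65,30]]),"home",place(rail,[[0,33,68]]),"y axis",place([0,0,rail[2]],[[0,1,0]]))
E
python3 f1.py
```

```text
[571.29836567  58.89693471] -89.72902896704078
[[0.1, 1.2], [-0.9, 1.1], [0.3, -0.0], [-0.6, -0.1]]
[[-0.4, -0.3], [0.9, 0.2], [0.6, 0.5], [0.2, -1.7], [1.0, 0.2], [1.2, 0.7]]
[ 457.79975383 -306.26505305] -73.26848170860275
[[-0.5, 0.3], [-0.7, 0.4], [0.1, 1.6], [-0.5, 0.5]]
[[0.0, 0.1], [1.1, -0.5], [1.1, -0.4], [0.0, 0.8], [1.3, 0.8], [1.0, -0.1], [-0.1, -0.1]]
car_grip [[ 457.79975383 -306.26505305   52.        ]] entry [[506.29909259  58.58952897  30.        ]] home [[604.29799662  59.05300224  68.        ]] y axis [[0.99998882 0.00472932 0.        ]]
```

View pics/z3.png

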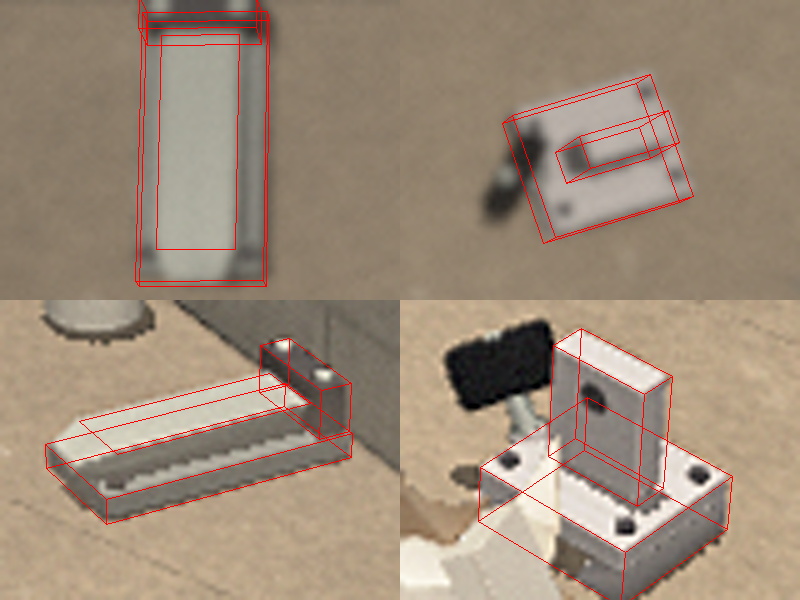

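servo_tool(
  plan=[
    [[0.02,-0.044,0,-3,0.0854],[0.02,-0.044,0,-3,0.0854],[0.02,-0.044,0,-3,0.0854],[0.02,-0.044,0,-3,0.0854],[0.02,-0.044,0,-3,0.0854],[0.02,-0.044,0,-3,0.0854],[0.02,-0.044,0,-3,0.0854],[0.02,-0.044,0,-3,0.0854],[0.02,-0.044,0,-3,0.0854],[0.02,-0.044,0,-3,0.0854]],
  ],
  force=40,
)

```text
time: 1.3
tool_pos: [421.7, 115.8, 304.2]
tcp_rot: [179.9, 0.0, 128.2]
ft_force: [1.7, 0.1, -0.8]
finger_gap: 85.2
grip_force: 0.0
```

servo_tool(
  plan=[
    [[0.004,-0.043,0,-2,0.0854],[0.004,-0.043,0,-2,0.0854],[0.004,-0.043,0,-2,0.0854],[0.004,-0.043,0,-2,0.0854],[0.004,-0.043,0,-2,0.0854],[0.004,-0.043,0,-2,0.0854],[0.004,-0.043,0,-2,0.0854],[0.004,-0.043,0,-2,0.0854],[0.004,-0.043,0,-2,0.0854],[0,0,0,0,0.0854]],
  ],
)

```text
time: 2.3
tool_pos: [456.7, -273.7, 303.3]
tcp_rot: [-179.9, 0.0, 110.0]
ft_force: [-0.9, 0.6, -0.5]
finger_gap: 85.3
grip_force: 0.0
```

servo_tool(
  plan=[
    [[0.001,-0.0325,0,-3.3,0.0854],[0,0,-0.045,0,0.0854],[0,0,-0.045,0,0.0854],[0,0,-0.045,0,0.0854],[0,0,-0.03,0,0.0854],[0,0,-0.02,0,0.0854],[0,0,-0.013,0,0.0854],[0,0,0,0,0.0854]],
  ],
)

```text
time: 3.1
tool_pos: [457.4, -300.6, 104.0]
tcp_rot: [-179.9, -0.2, 107.1]
ft_force: [-0.4, -0.2, -0.2]
finger_gap: 85.4
grip_force: 0.0
```

servo_tool(
  plan=[
    [[0,0,0,0,0.01],[0,0,0,0,0.01],[0,0,0,0,0.01],[0,0,0,0,0.01],[0,0,0,0,0.01],[0,0,0,0,0.01],[0,0,0,0,0.01],[0,0,0,0,0.01]],
  ],
  force=50,
)

```text
time: 3.9
tool_pos: [458.6, -302.1, 106.6]
tcp_rot: [180.0, 0.0, 107.1]
ft_force: [-1.7, 0.1, 5.7]
finger_gap: 15.4
grip_force: 53.3
```

servo_tool(
  plan=[
    [[0,0,0.01,0,0.01],[0,0,0.03,0,0.01],[0,0,0.04,0,0.01],[0,0,0.02,0,0.01],[0,0.02,0,-2,0.01],[0,0.035,0,-3,0.01],[0,0.035,0,-3,0.01],[0,0.035,0,-3,0.01],[0,0.035,0,-3,0.01],[0,0.035,0,-2.8,0.01]],
  ],
)

```text
time: 4.9
tool_pos: [457.5, -105.2, 205.6]
tcp_rot: [-179.9, -0.0, 90.1]
ft_force: [0.5, 0.7, -4.0]
finger_gap: 15.3
grip_force: 52.1
```

servo_tool(
  plan=[
    [[0,0.035,0,0,0.01],[0,0.035,0,0,0.01],[0,0.035,0,0,0.01],[0,0.035,0,0,0.01],[0,0.025,0,0,0.01],[-0.01,0.004,-0.02,0,0.01],[0,0,-0.03,0,0.01],[0,0,-0.02,0,0.01],[0,0,0,0,0.01],[0,0,0,0,0.01]],
  ],
)

```text
time: 5.9
tool_pos: [447.9, 62.2, 136.0]
tcp_rot: [-179.9, -0.0, 90.3]
ft_force: [0.4, 0.3, -3.6]
finger_gap: 15.5
grip_force: 52.0
```

```bash
cat > z.py <<'E'
from bench import sense, optics
import cv2,numpy as np,sys
from fit import *
n=sys.argv[1];rail=np.load("poses.npy")[0]
s=sense();print(s["tool_pos"],s["tcp_rot"],s["ft_force"])
out=[]
for name,h in(("top",70),("scene",70)):
    S=optics.snapshot(name);cv2.imwrite(f"pics/{name}_{n}.png",S["frame"])
    c=Cam(S)(place(rail,[[0,-80,50]]))[0];u,v=int(c[0])-40,int(c[1])-h//2-5
    print(name,u,v)
    o=cv2.resize(S["frame"][v:v+h,u:u+80],None,fx=5,fy=5,interpolation=cv2.INTER_CUBIC);out.append(o)
cv2.imwrite(f"pics/c_{n}.png",np.hstack(out))
E
python3 z.py a
```

```text
[447.88305174  62.18295612 135.96371106] [-1.79917090e+02 -9.05334157e-04  9.02526856e+01] [ 0.39269351  0.31804051 -3.58780767]
top 197 170
scene 220 144
```

View pics/c_a.png

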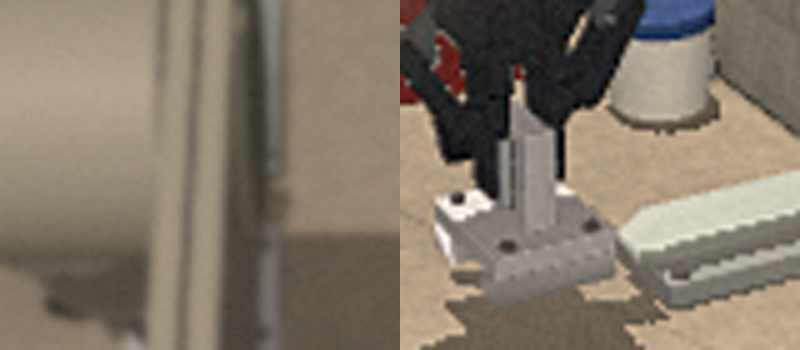

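```bash
cat > ov.py <<'E'
from bench import optics
import cv2,sys
from fit import *
# usage: name file u v out  x y yawdeg z
n,f,u,v,o=sys.argv[1:6];u,v=int(u),int(v);q=[float(a) for a in sys.argv[6:]];q[2]=np.radians(q[2])
C=Cam(optics.snapshot(n));im=cv2.imread(f);rail=np.load("poses.npy")[0]
w=cv2.resize(im[v:v+70,u:u+80],None,fx=8,fy=8,interpolation=cv2.INTER_CUBIC)
def box(x,y,z): return [[a,b,c] for c in z for b in y for a in x]
E=[(0,1),(2,3),(4,5),(6,7),(0,2),(1,3),(4,6),(5,7),(0,4),(1,5),(2,6),(3,7)]
for qq,P,col in((q,box((-36,36),(-32,32),(0,26)),(0,0,255)),(q,box((-22,22),(-8,8),(26,78)),(0,0,255)),(rail,box((-20,20),(-48,65),(30,30)),(0,255,0)),(rail,box((-33,33),(-61,83),(0,14)),(0,255,0))):
    p=((C(place(qq,P))-[u,v]+.5)*8-.5).round().astype(int)
    for a,b in E: cv2.line(w,tuple(map(int,p[a])),tuple(map(int,p[b])),col,1)
cv2.imwrite(o,w)
E
python3 ov.py scene pics/scene_a.png 220 144 pics/o_a.png 447.9 58.4 -89.7 30
```

```text
(no output)
```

View pics/o_a.png

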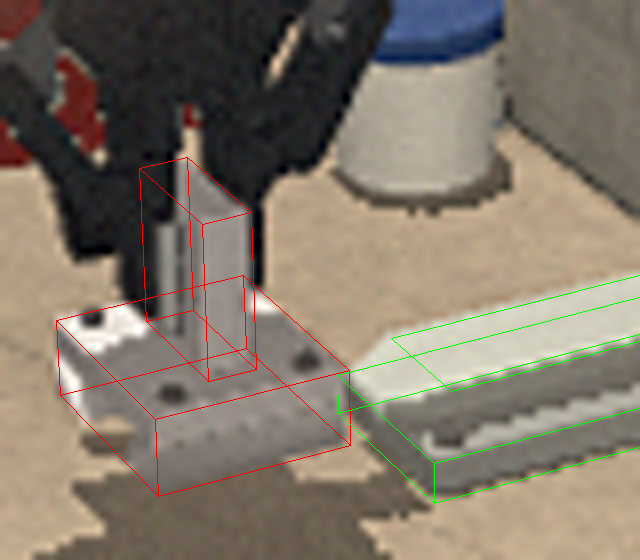

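The overlay matches: the carriage lines up with the rail's middle line to about 1 mm, at a height of 30 mm. I'll lower it and slide on, watching the forces.

servo_tool(
  plan=[
    [[0,0,-0.0135,0,0.01],[0.01,0,0,0,0.01],[0.01,0,0,0,0.01],[0.008,0,0,0,0.01],[0.006,0,0,0,0.01],[0.006,0,0,0,0.01],[0,0,0,0,0.01]],
  ],
)

```text
time: 6.75
tool_pos: [489.2, 62.2, 122.6]
tcp_rot: [180.0, 0.0, 90.2]
ft_force: [-0.1, -0.3, -3.7]
finger_gap: 16.0
grip_force: 52.1
```

servo_tool(
  plan=[
    [[0.005,0,0,0,0.01],[0.005,0,0,0,0.01],[0,0,0,0,0.01]],
  ],
)

```text
time: 7.05
tool_pos: [494.0, 62.3, 122.2]
tcp_rot: [-179.3, 0.0, 90.3]
ft_force: [-31.2, -1.6, 26.8]
finger_gap: 16.0
grip_force: 56.6
```

servo_tool(
  plan=[
    [[-0.004,0,0,0,0.01],[0,0,0.0015,0,0.01],[0.004,0,0,0,0.01],[0.002,0,0,0,0.01],[0,0,0,0,0.01]],
  ],
)

```text
time: 7.55
tool_pos: [500.3, 62.6, 123.4]
tcp_rot: [-179.9, -0.0, 90.3]
ft_force: [-1.4, 4.7, -6.4]
finger_gap: 15.5
grip_force: 52.0
```

servo_tool(
  plan=[
    [[0.005,0,0,0,0.01],[0.005,0,0,0,0.01],[0.005,0,0,0,0.01],[0.005,0,0,0,0.01],[0,0,0,0,0.01]],
  ],
)

```text
time: 8.05
tool_pos: [520.1, 62.8, 122.9]
tcp_rot: [-179.9, -0.1, 90.3]
ft_force: [0.3, 5.5, -10.1]
finger_gap: 15.3
grip_force: 51.6
```

servo_tool(
  plan=[
    [[0.005,0.0005,-0.0005,0,0.01],[0.005,0,0,0,0.01],[0.005,0,0,0,0.01],[0.005,0,0,0,0.01],[0.005,0,0,0,0.01],[0.005,0,0,0,0.01],[0,0,0,0,0.01]],
  ],
)

```text
time: 8.75
tool_pos: [550.7, 63.0, 122.9]
tcp_rot: [-180.0, -0.0, 90.2]
ft_force: [-0.1, 4.2, -8.6]
finger_gap: 15.3
grip_force: 51.6
```

servo_tool(
  plan=[
    [[0.005,0.0005,-0.0003,0,0.01],[0.006,0,0,0,0.01],[0.006,0,0,0,0.01],[0.006,0,0,0,0.01],[0.006,0,0,0,0.01],[0.006,0,0,0,0.01],[0.006,0,0,0,0.01],[0.004,0,0,0,0.01],[0,0,0,0,0.01]],
  ],
)

```text
time: 9.65
tool_pos: [596.3, 63.1, 123.4]
tcp_rot: [179.9, 0.0, 90.2]
ft_force: [2.0, 1.1, -5.4]
finger_gap: 15.5
grip_force: 52.0
```

servo_tool(
  plan=[
    [[0.002,0.0003,0,0,0.01],[0.002,0,0,0,0.01],[0.002,0,0,0,0.01],[0,0,0,0,0.01]],
  ],
)

```text
time: 10.05
tool_pos: [601.7, 63.4, 123.4]
tcp_rot: [180.0, 0.0, 90.3]
ft_force: [0.1, -0.4, -4.5]
finger_gap: 15.5
grip_force: 52.2
```

servo_tool(
  plan=[
    [[0.001,0,0,0,0.01],[0.001,0,0,0,0.01],[0.001,0,0,0,0.01],[0,0,0,0,0.01]],
  ],
)

```text
time: 10.45
tool_pos: [604.4, 63.5, 123.1]
tcp_rot: [180.0, 0.0, 90.3]
ft_force: [-0.0, 0.1, -5.0]
finger_gap: 15.7
grip_force: 52.2
```

servo_tool(
  plan=[
    [[0.001,0,0,0,0.01],[0.001,0,0,0,0.01],[0,0,0,0,0.01]],
  ],
)

```text
time: 10.75
tool_pos: [606.0, 63.6, 123.0]
tcp_rot: [-179.9, -0.0, 90.3]
ft_force: [-2.7, 0.4, -1.9]
finger_gap: 15.3
grip_force: 52.5
```

servo_tool(
  plan=[
    [[0.001,0,0,0,0.01],[0.001,0,0,0,0.01],[0,0,0,0,0.01]],
  ],
)

```text
time: 11.05
tool_pos: [606.5, 63.7, 122.8]
tcp_rot: [-179.7, -0.0, 90.2]
ft_force: [-12.1, 0.4, 4.4]
finger_gap: 15.5
grip_force: 53.7
```

servo_tool(
  plan=[
    [[0.001,0,0,0,0.01],[0,0,0,0,0.01],[0,0,0,0,0.01]],
  ],
)

```text
time: 11.35
tool_pos: [606.8, 63.7, 122.9]
tcp_rot: [-179.6, -0.0, 90.2]
ft_force: [-17.1, 0.4, 8.9]
finger_gap: 15.5
grip_force: 54.4
```

servo_tool(
  plan=[
    [[-0.0015,0,0,0,0.01],[0,0,0,0,0.04],[0,0,0,0,0.05],[0,0,0,0,0.05],[0,0,0,0,0.05],[0,0,0.03,0,0.05],[0,0,0.05,0,0.05],[0,0,0.05,0,0.05],[0,0,0,0,0.0],[0,0,0,0,0.0]],
  ],
)

```text
time: 12.35
tool_pos: [609.1, 63.5, 255.7]
tcp_rot: [179.7, -0.0, 90.3]
ft_force: [-0.1, 0.4, -1.2]
finger_gap: 21.8
grip_force: 0.0
```

servo_tool(
  plan=[
    [[-0.04,0,0,0,0],[-0.05,0,0,0,0],[-0.05,0,0,0,0],[-0.05,0,0,0,0],[0,0,0,0,0]],
  ],
)

```text
time: 12.85
tool_pos: [410.7, 63.7, 248.9]
tcp_rot: [-179.6, 0.0, 90.3]
ft_force: [0.9, -0.1, -0.8]
finger_gap: -0.2
grip_force: 0.0
```

```bash
cat > v.py <<'E'
from bench import optics
import cv2,sys
from fit import *
n=sys.argv[1];out=[]
for name,(u,v) in(("top",(200,140)),("scene",(263,140))):
    S=optics.snapshot(name);cv2.imwrite(f"pics/{name}_{n}.png",S["frame"])
    w=cv2.resize(S["frame"][v:v+60,u:u+66],None,fx=6,fy=6,interpolation=cv2.INTER_CUBIC)
    out.append(w)
cv2.imwrite(f"pics/v_{n}.png",np.hstack(out))
E
python3 v.py b
```

```text
(no output)
```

View pics/v_b.png

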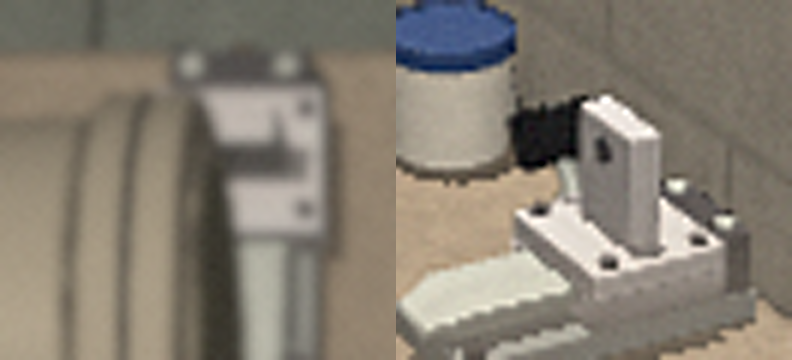

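The carriage sits home at the stop and the knob bar is still loose. The knob's centre should be near (606, 111, 65). I'll push the bar's outer end toward +x with the closed fingers.

servo_tool(
  plan=[
    [[0.03,0.03,0,0,0],[0.03,0.03,0,0,0],[0.04,0,-0.02,0,0],[0.03,0,-0.04,0,0],[0,0,-0.04,0,0],[0,0,-0.02,0,0],[0,0,0,0,0]],
  ],
)

```text
time: 13.65
tool_pos: [545.7, 123.0, 127.0]
tcp_rot: [-179.4, 0.1, 90.2]
ft_force: [-0.7, -0.2, -0.3]
finger_gap: 0.1
grip_force: 0.0
```

servo_tool(
  plan=[
    [[0.004,0.001,0.001,0,0],[0.004,0,0,0,0],[0.004,0,0,0,0],[0.004,0,0,0,0],[0.004,0,0,0,0],[0,0,0,0,0]],
  ],
)

```text
time: 14.25
tool_pos: [568.6, 124.5, 134.7]
tcp_rot: [179.9, -0.0, 90.3]
ft_force: [-0.4, 0.9, -0.4]
finger_gap: 0.1
grip_force: 0.0
```

servo_tool(
  plan=[
    [[0.003,0,0,0,0],[0.003,0,0,0,0],[0.003,0,0,0,0],[0,0,0,0,0]],
  ],
)

```text
time: 14.65
tool_pos: [576.6, 124.6, 133.8]
tcp_rot: [-179.9, -0.0, 90.3]
ft_force: [-1.2, 0.7, 0.5]
finger_gap: 0.1
grip_force: 0.8
```

servo_tool(
  plan=[
    [[0.0,0,-0.004,0,0],[0.003,0,0,0,0],[0.003,0,0,0,0],[0,0,0,0,0]],
  ],
)

```text
time: 15.05
tool_pos: [581.6, 124.6, 129.0]
tcp_rot: [-179.8, 0.0, 90.3]
ft_force: [-6.8, 1.3, 1.5]
finger_gap: 0.1
grip_force: 2.6
```

servo_tool(
  plan=[
    [[0.003,0,0,0,0],[0.002,0,0,0,0],[0,0,0,0,0]],
  ],
)

```text
time: 15.35
tool_pos: [586.2, 125.0, 128.8]
tcp_rot: [-179.7, -0.0, 90.3]
ft_force: [-7.8, 4.1, 0.5]
finger_gap: 0.1
grip_force: 3.4
```

servo_tool(
  plan=[
    [[0.002,0,0,0,0],[0.002,0,0,0,0],[0,0,0,0,0]],
  ],
)

```text
time: 15.65
tool_pos: [589.2, 125.8, 128.4]
tcp_rot: [-179.6, -0.1, 90.3]
ft_force: [-11.1, 7.6, 2.9]
finger_gap: -0.2
grip_force: 5.8
```

Run:
```python
from bench import optics
import cv2
S=optics.snapshot("scene")["frame"];cv2.imwrite("pics/k1.png",cv2.resize(S[120:200,250:350],None,fx=7,fy=7,interpolation=cv2.INTER_CUBIC))
```

```text
(no output)
```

View pics/k1.png

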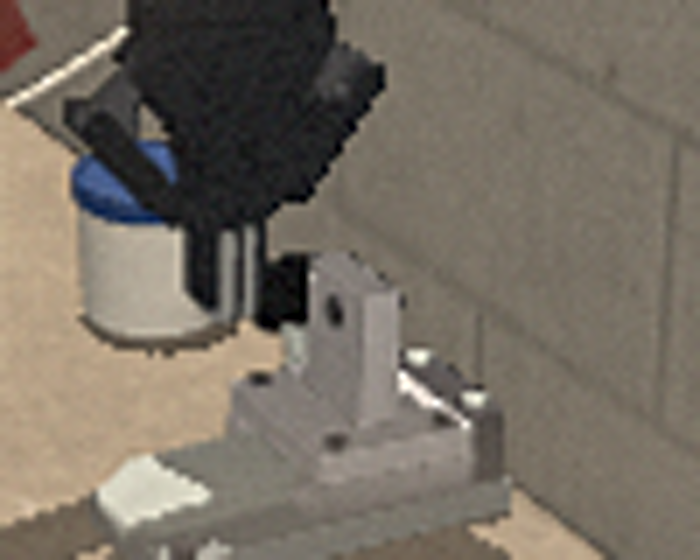

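servo_tool(
  plan=[
    [[-0.015,0,0,0,0],[0,0.0135,0.002,0,0],[0.006,0,0,0,0],[0.004,0,0,0,0],[0,0,0,0,0]],
  ],
)

```text
time: 16.2
tool_pos: [588.0, 137.9, 132.4]
tcp_rot: [179.9, -0.0, 90.3]
ft_force: [-0.3, 0.1, 0.4]
finger_gap: -0.3
grip_force: 0.1
```

servo_tool(
  plan=[
    [[0.003,0,0,0,0],[0.003,0,0,0,0],[0,0,0,0,0]],
  ],
)

```text
time: 16.5
tool_pos: [592.1, 138.4, 131.5]
tcp_rot: [-179.8, -0.1, 90.2]
ft_force: [-6.2, 3.5, 3.2]
finger_gap: 0.2
grip_force: 3.5
```

servo_tool(
  plan=[
    [[0.002,0,0,0,0],[0.002,0,0,0,0],[0,0,0,0,0]],
  ],
)

```text
time: 16.8
tool_pos: [595.4, 138.7, 131.3]
tcp_rot: [-179.7, -0.1, 90.3]
ft_force: [-8.2, 3.2, 3.0]
finger_gap: -0.2
grip_force: 5.1
```

servo_tool(
  plan=[
    [[0.002,0,0,0,0],[0.002,0,0,0,0],[0,0,0,0,0]],
  ],
)

```text
time: 17.1
tool_pos: [598.8, 138.7, 131.0]
tcp_rot: [-179.7, -0.1, 90.3]
ft_force: [-12.1, 4.6, 5.6]
finger_gap: -0.2
grip_force: 6.1
```

servo_tool(
  plan=[
    [[0.002,0,0,0,0],[0.002,0,0,0,0],[0,0,0,0,0]],
  ],
)

```text
time: 17.4
tool_pos: [602.1, 138.6, 130.8]
tcp_rot: [-179.6, -0.0, 90.3]
ft_force: [-14.9, 5.1, 7.2]
finger_gap: 0.0
grip_force: 7.0
```

servo_tool(
  plan=[
    [[0.0015,0,0,0,0],[0.0015,0,0,0,0],[0,0,0,0,0]],
  ],
)

```text
time: 17.7
tool_pos: [604.8, 139.0, 130.6]
tcp_rot: [-179.5, -0.1, 90.3]
ft_force: [-15.8, 5.2, 6.2]
finger_gap: -0.2
grip_force: 7.7
```

servo_tool(
  plan=[
    [[0.001,0,0,0,0],[0.001,0,0,0,0],[0,0,0,0,0]],
  ],
)

```text
time: 18.0
tool_pos: [605.8, 139.1, 130.3]
tcp_rot: [-179.4, -0.1, 90.3]
ft_force: [-20.9, 5.8, 9.1]
finger_gap: -0.2
grip_force: 9.3
```

servo_tool(
  plan=[
    [[0.001,0,0,0,0],[0.001,0,0,0,0],[0,0,0,0,0]],
  ],
)

```text
time: 18.3
tool_pos: [607.1, 139.6, 129.9]
tcp_rot: [-179.3, -0.1, 90.3]
ft_force: [-23.1, 8.1, 9.5]
finger_gap: -0.0
grip_force: 11.1
```

servo_tool(
  plan=[
    [[0.001,0,0,0,0],[0.001,0,0,0,0],[0,0,0,0,0]],
  ],
)

```text
time: 18.6
tool_pos: [607.9, 139.7, 129.6]
tcp_rot: [-179.1, -0.1, 90.3]
ft_force: [-30.3, 8.2, 13.6]
finger_gap: 0.0
grip_force: 13.2
```

servo_tool(
  plan=[
    [[0.001,0,0,0,0],[0.001,0,0,0,0],[0,0,0,0,0]],
  ],
)

```text
time: 18.9
tool_pos: [610.6, 141.1, 128.9]
tcp_rot: [-179.2, -0.2, 90.3]
ft_force: [-21.7, 14.9, 2.8]
finger_gap: -0.4
grip_force: 13.9
```

servo_tool(
  plan=[
    [[-0.02,0.003,0,0,0],[-0.04,0,0.01,0,0],[-0.02,0,0.04,0,0],[0,0,0.05,0,0],[0,-0.02,0.04,0,0],[-0.02,-0.05,0,0,0],[-0.02,-0.045,0,0,0],[-0.02,-0.045,0,0,0],[0,-0.05,0,0,0],[0,-0.05,0,0,0]],
  ],
)

```text
time: 19.9
tool_pos: [476.7, -117.4, 272.7]
tcp_rot: [179.9, 0.0, 90.3]
ft_force: [1.3, -0.8, 0.3]
finger_gap: 0.3
grip_force: 0.0
```

servo_tool(
  plan=[
    [[0,-0.04,0,0,0],[0,-0.04,0,0,0],[0,-0.04,0,0,0],[0,-0.04,0,0,0],[0,0,0,0,0]],
  ],
)

```text
time: 20.4
tool_pos: [476.5, -280.2, 272.0]
tcp_rot: [-180.0, 0.1, 90.0]
ft_force: [0.4, 0.6, -0.1]
finger_gap: -0.0
grip_force: 0.0
```

```bash
cat > k.py <<'E'
from bench import optics
import cv2
from fit import *
E=[(0,1),(2,3),(4,5),(6,7),(0,2),(1,3),(4,6),(5,7),(0,4),(1,5),(2,6),(3,7)]
def box(x,y,z): return np.array([[a,b,c] for c in z for b in y for a in x],float)
def bar(v):
    f=v-.72; o=np.array([-.866,0,-.5]);y=np.array([0,1,0]);n=np.array([-.5,0,.866])
    a=np.cos(f)*o+np.sin(f)*y;t=-np.sin(f)*o+np.cos(f)*y
    return box((-22,22),(-6,6),(-13,13))@np.array([a,t,n])+[-51.5,0,49]
q=[606,59.7,np.radians(-89.7),16]
out=[]
for n,(u,v) in(("top",(190,130)),("scene",(270,125))):
    S=optics.snapshot(n);C=Cam(S);cv2.imwrite(f"pics/{n}_e.png",S["frame"])
    g=cv2.cvtColor(S["frame"],cv2.COLOR_BGR2GRAY)
    best=[]
    sh=[(i,j) for i in np.arange(-2,2.1,.5) for j in np.arange(-2,2.1,.5)]
    for val in np.arange(0,1.5,.05):
        p=C(place(q,bar(val)));b=-9
        for s in sh:
            h=cv2.convexHull(np.float32((p+s+.5)*8-.5)-np.float32([u*8,v*8])).round().astype(np.int32)
            m=np.zeros((560,560),np.uint8);cv2.fillPoly(m,[h],255)
            mo=cv2.dilate(m,np.ones((25,25)))-m
            G=cv2.resize(g[v:v+70,u:u+70],(560,560),interpolation=cv2.INTER_CUBIC)
            b=max(b,cv2.mean(G,mo)[0]-cv2.mean(G,m)[0])
        best.append((round(b,1),round(val,2)))
    print(n,sorted(best)[-6:])
    w=cv2.resize(S["frame"][v:v+70,u:u+70],(392,392),interpolation=cv2.INTER_CUBIC);k=5.6
    o=w.copy()
    for val,col in((1.15,(0,255,255)),(1.45,(0,0,255))):
        p=((C(place(q,bar(val)))-[u,v]+.5)*k-.5).round().astype(int)
        for a,b in E: cv2.line(o,tuple(map(int,p[a])),tuple(map(int,p[b])),col,1)
    out.append(w);out2=o;out.append(o)
im=np.hstack([np.vstack(out[:2]),np.vstack(out[2:])]);cv2.imwrite("pics/k_e.png",cv2.resize(im,(600,600)))
E
python3 k.py
```

```text
top [(33.8, np.float64(1.2)), (38.4, np.float64(1.25)), (42.2, np.float64(1.3)), (44.9, np.float64(1.35)), (45.9, np.float64(1.4)), (46.1, np.float64(1.45))]
scene [(84.5, np.float64(1.35)), (86.9, np.float64(1.05)), (87.9, np.float64(1.15)), (88.6, np.float64(1.25)), (89.0, np.float64(1.3)), (90.2, np.float64(1.1))]
```

View pics/k_e.png

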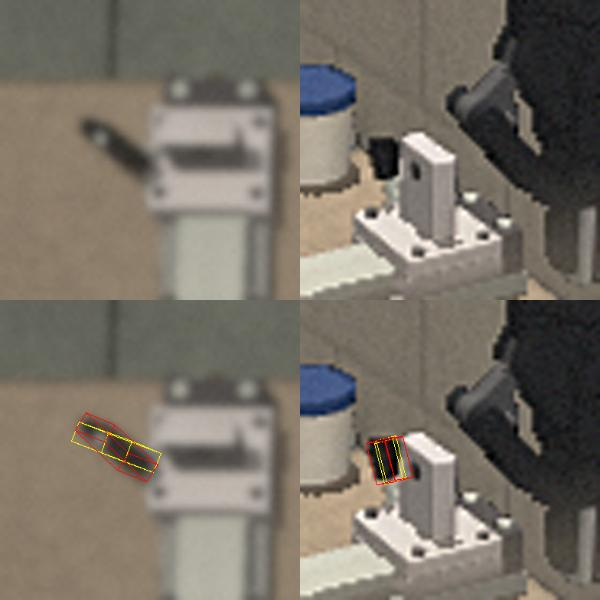

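The top view shows the knob bar at about 1.4–1.45 rad, running from (90,125) to (150,165). The carriage is seated against the stop and the arm is clear, so I'm handing in.

```bash
python3 -c "
from bench import r
print(r.hand_in())"
```

```text
the job is handed in; nothing more can be done
None
```

The job is handed in: the carriage is home against the stop and the clamp knob is at about 1.4 rad by the top camera. The scene camera could not pin the angle down (best fits 1.1–1.3 rad). The gripper is clear, the tub, cutters and sanding block were not touched, and no verdict came back.

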